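# Put a fastener box back beside its twin in a full rack

## Robot

A 6-joint arm with a two-finger parallel gripper is mounted at the origin on the work surface. World frame = base frame: x ahead of the robot, y to its left, z up, the work surface at z = 0. Lengths are in m, angles in rad, forces in N, time in s.
With the tool pointing down it reaches from about 0.25 to 0.725 m from the base axis. Payload 4 kg.
Tool frame: the origin (TCP) lies midway between the tips of the shut fingers; the grasp point (between the pads) lies 19 mm behind it; z points along the fingers, x is the direction in which the jaws open and shut, and the axes are right-handed (so a half turn about z gives the same grasp; the last joint's range is limited). The gripper opens to 85 mm and grips with 20 to 120 N. Pads are 22 mm wide; open, the fingers measure 114 mm over their backs; the gripper's body (76 mm by 85 mm) begins 54 mm behind the grasp point. The pads swing forward as they close: fully open they stand 13 mm farther back than shut.
Start: joints at [1.299, 0.241, 0.005, 1.335, 0, 1.571], TCP at [0.134, 0.482, 0.231] pointing down, gripper open.
Joint ranges: [-2.72, 2.72], [-1.05, 1.87], [-1.09, 1.28], [-1.99, 2.15], [-1.42, 1.44], [-3.14, 3.14]. Speed limits (rad/s): [2.79, 2.79, 3.14, 3.14, 3.14, 3.14].

## Interface

Orientations are given as a unit quaternion [x, y, z, w].
In Python, from workcell import bot, vision, ticket gives the robot as it stands.
- The arm moves only by the tool play_rows, never from a script. Its argument "deltas" is one flat list of numbers, 5 for each row, row after row: the opening, from 0 (shut) to 1 (fully open), then the shift along the tool's x, y, z in units of 60 mm (1.0 is 60 mm), then the turn about the tool's z in degrees. A call has 1 to 12 rows; each row shifts and turns the pose as measured when the row begins, along the tool's axes as they then stand; what a row does not reach is not made up. A row lasts 1/8 s, in which the tool goes at most 62.5 mm and 10.7 degrees, less where a joint would pass 70% of its speed; a pose out of reach is approached as far as the arm can. A call is refused whole if a number of a shift passes 1 or a number of a turn 10.7, either way. A call with a gripper value outside its range is refused whole. The fingers move at their own pace and stop on an object; the grip force is fixed at half the most. Time passes only in rows, so rows that do not move let the fingers close. It gives the time, the measured TCP pose, the force and the opening at its end, in the units of the state.
- bot.get_obs(): the state, without advancing time (a new reading comes with each control period).
- vision.camera(name): name is "side" or "top"; returns a dict with "color" (480x640x3 uint8, blue, green, red), "intrinsics" (3x3 intrinsics, pixels), "rvec" (rotation vector, rad) and "tvec" (3), from world to camera coordinates, as OpenCV has them. Camera axes: x right, y down, z forward; pixel columns grow to the right and rows downward; lengths in m; the calibration is good to about 2 mm. A picture is of the moment at which its call begins. There is no depth.
- ticket.job_done(): hands the job in, once; it reports no verdict.
The state is a dict: "clock": time; "joint_pos": joint angles; "joint_vel": joint speeds; "tau": joint torques, N m; "eef_pos": TCP position; "tool_rot": TCP orientation; "ft_force": force on the tool from outside, world axes, zero at the start; "ft_torque": the same for the moment, N m; "grip_width": finger opening in m.
Only numpy, scipy, OpenCV 4.12 (cv2) and the standard library are available. Lean on these libraries where they do the work, as an engineer would, in place of code of your own. Each camera call takes 0.05 s, during which the arm holds its last target. There are 200 camera calls.

## Task

Put the loose fastener box with the round knob away in the steel rack: upright, in line with the others, and right next to its twin, the only box in the rack with the same round knob (either side will do). There is no gap wide enough, so first slide the boxes in the rack apart without lifting any of them out, then lower the box down to the rack's floor rather than dropping it. All six boxes must be left standing in the rack, and the spare box and other things around the rack left where they are.

Things in the scene. Friction and masses are not known exactly. Their poses are not given: they have to be found in the camera images.
- rack: dark sheet-steel rack fixed to the bench, an open channel whose row runs along its y axis. Inside 70 mm (x) by 264 mm (y); floor 4 mm above the bench; side rails along the row only 22 mm high above the bench and 4 mm thick, end plates 60 mm high and 4 mm thick. Origin: centre of its underside, z up, x across the row.
- new_box: the box to put away, standing loose on the bench on one side of the rack (either side): a bare metal fastener box, 60 mm (its x) by 40 mm thick (its y) by 80 mm tall, 0.2 to 0.42 kg; black round knob, 28 mm across, on its lid, its top 98 mm above the underside. Half a turn about z makes no difference. Origin: centre of its underside, z up.
- twin: in the rack's row, at any of the five places: a bare metal fastener box, 60 mm (its x) by 40 mm thick (its y) by 80 mm tall, 0.2 to 0.42 kg; same knob as new_box. Row: five boxes close together (gaps about 1 mm), x across the row, some 30 mm free at each end; they slide on the floor and push each other along (held high, one may rock). Origin: centre of its underside, z up.
- box_long: in the rack's row, at any of the five places: a bare metal fastener box, 60 mm (its x) by 40 mm thick (its y) by 80 mm tall, 0.2 to 0.42 kg; black pull on the lid is a bar along its x, 44 by 8 mm, 16 mm high. Origin: centre of its underside, z up.
- box_cross: in the rack's row, at any of the five places: a bare metal fastener box, 60 mm (its x) by 40 mm thick (its y) by 80 mm tall, 0.2 to 0.42 kg; black pull on the lid is a bar along its y, 30 by 8 mm, 16 mm high. Origin: centre of its underside, z up.
- box_studs: in the rack's row, at any of the five places: a bare metal fastener box, 60 mm (its x) by 40 mm thick (its y) by 80 mm tall, 0.2 to 0.42 kg; two thin black studs 36 mm apart on the lid, 14 mm high. Origin: centre of its underside, z up.
- box_flat: in the rack's row, at any of the five places: a bare metal fastener box, 60 mm (its x) by 40 mm thick (its y) by 80 mm tall, 0.2 to 0.42 kg; plain flat lid with no pull. Origin: centre of its underside, z up.
- spare_box: bystander, standing loose on the bench on the other side of the rack from new_box: a bare metal fastener box, 60 mm (its x) by 40 mm thick (its y) by 80 mm tall, 0.2 to 0.42 kg; black bar on the lid, along its x, 44 by 8 mm, 16 mm high. Leave it. Origin: centre of its underside, z up.
- wrench: bystander: steel wrench, 190 mm long, lying flat on the bench on the robot's side of the rack. Origin: under its middle.
- screwdriver: bystander: screwdriver, 200 mm long, lying flat on the bench beyond the rack. Origin: under its middle.
- tin: bystander: short steel paint tin, 70 mm across, 90 mm tall, standing beyond the rack. Origin: centre of its underside.
- jar: bystander: glass jar, 70 mm across, 100 mm tall, standing beyond the rack. Origin: centre of its underside.
Things that resemble listed ones, but are neither listed nor needed, are in the scene too. Leave any red or yellow look-alike of the new_box alone.

How it is judged:
By the outcome, as a careful person would: the job done as asked, in the order asked, and still so for the second after the job is handed in, with the robot touching nothing.
It also fails if it takes over 61 s, if anything falls off the work surface, if the arm or the gripper's body presses on something with over 40 N, if the wrist force passes 120 N, or if a joint passes its speed limit or range.

## Working session

There is one attempt and no reset: what is moved stays moved. The work goes in short steps, Python scripts to look and compute and a tool call to move; the robot and the scene stay as the last step left them, time stands still between calls to the robot, and variables do not carry over. Pictures are saved under pics/ and viewed, about 8 in all and at most 12, crops included, and the job is handed in when it is done.

Besides the shell and the picture viewer there is one more tool, called by a JSON object that holds its "fn" and its "kwargs". play_rows: Moves the arm, as the interface text tells. Its arguments: {"type":"object","properties":{"deltas":{"type":"array"}},"required":["deltas"]}

```bash
mkdir -p pics; cat > h.py <<'E'
import numpy as np, cv2
from workcell import bot, vision, ticket
def cam(n):
    c=vision.camera(n); R=cv2.Rodrigues(np.array(c['rvec'],float))[0]
    return c['color'],np.array(c['intrinsics'],float),R,np.array(c['tvec'],float).ravel()
def ray(C,u,v,z):
    _,K,R,t=C; o=-R.T@t; d=R.T@np.linalg.inv(K)@np.array([u,v,1.]); return o+d*(z-o[2])/d[2]
def proj(C,p):
    _,K,R,t=C; q=K@(R@np.array(p,float)+t); return q[:2]/q[2]
E
python3 - <<'E'
from h import *
for n in('top','side'):
    C=cam(n); cv2.imwrite(f'pics/{n}0.png',C[0]); print(n,C[1].round(1).tolist(),(-C[2].T@C[3]).round(3),ray(C,320,240,0).round(3))
o=bot.get_obs(); print(o['eef_pos'],o['tool_rot'],o['grip_width'],o['clock'])
E
```

```text
top [[463.1, 0.0, 311.4], [0.0, 463.1, 241.6], [0.0, 0.0, 1.0]] [ 0.392 -0.05   0.92 ] [ 0.545 -0.038  0.   ]
side [[578.2, 0.0, 319.3], [0.0, 578.2, 228.0], [0.0, 0.0, 1.0]] [ 0.004 -0.63   0.992] [ 0.554 -0.047  0.   ]
[0.13409238 0.4811223  0.23051689] [ 7.96379795e-01  6.04796142e-01 -7.13782377e-04  5.81804701e-04] 0.08563127288215702 0.1
```

View pics/top0.png

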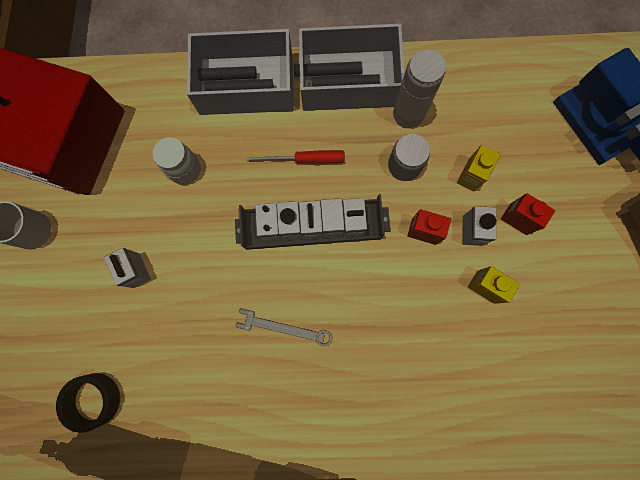

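View pics/side0.png

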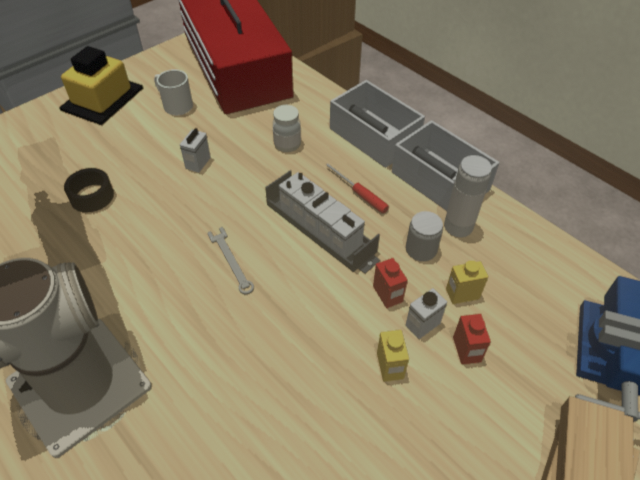

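Top view: the row, left to right, is studs (266,218), round knob/twin (289,216), bar along x/long (310,215), flat (332,214), cross (355,213). The candidates for new_box are grey with a black knob (485,222), red (430,225) and (536,210), and yellow (485,160) and (500,285). Only the grey one at (485,222) is bare metal with a black knob. The grey box at (125,267) has a bar, so it is the spare. I'll confirm this with an enlarged crop.

```bash
python3 - <<'E'
from h import *
C=cam('top');im=C[0]
cv2.imwrite('pics/crop1.png',cv2.resize(im[180:270,230:560],None,fx=2.4,fy=2.4,interpolation=cv2.INTER_CUBIC))
hsv=cv2.cvtColor(im,cv2.COLOR_BGR2HSV)
m=((hsv[...,1]<40)&(hsv[...,2]>150)).astype(np.uint8)*255
for cs,z,nm in[((180,270,240,390),.084,'row'),((195,255,455,505),.08,'new'),((240,300,95,155),.08,'spare')]:
    a=np.zeros_like(m);a[cs[0]:cs[1],cs[2]:cs[3]]=m[cs[0]:cs[1],cs[2]:cs[3]]
    pts=cv2.findNonZero(cv2.morphologyEx(a,cv2.MORPH_OPEN,np.ones((2,2))))
    b=cv2.boxPoints(cv2.minAreaRect(pts));print(nm,b.round(1).tolist());print([ray(C,*p,z)[:2].round(4).tolist() for p in b])
k=((hsv[...,2]<60)).astype(np.uint8)
for cs,z,nm in[((195,255,455,505),.098,'newknob'),((205,228,279,300),.102,'twinknob')]:
    a=np.zeros_like(k);a[cs[0]:cs[1],cs[2]:cs[3]]=k[cs[0]:cs[1],cs[2]:cs[3]]
    n,l,s,ce=cv2.connectedComponentsWithStats(a)
    for i in range(1,n):
        if s[i,4]>40: print(nm,s[i].tolist(),ce[i].round(1),ray(C,*ce[i],z)[:3].round(4))
E
```

```text
row [[256.29998779296875, 205.1999969482422], [365.0, 199.39999389648438], [366.6000061035156, 229.8000030517578], [257.8999938964844, 235.60000610351562]]
[[0.6009, 0.0777], [0.6047, -0.1244], [0.5475, -0.1248], [0.5433, 0.0751]]
new [[470.5, 231.89999389648438], [489.5, 211.5], [501.20001220703125, 222.39999389648438], [482.20001220703125, 242.8000030517578]]
[[0.5379, -0.3134], [0.5747, -0.3508], [0.5537, -0.37], [0.5172, -0.3327]]
spare [[110.69999694824219, 263.3999938964844], [125.80000305175781, 256.6000061035156], [134.5, 276.20001220703125], [119.4000015258789, 282.8999938964844]]
[[0.5008, 0.3505], [0.5125, 0.3225], [0.4756, 0.3048], [0.464, 0.3326]]
newknob [462, 207, 33, 39, 451] [470.8 229.8] [ 0.5386 -0.3086  0.098 ]
newknob [479, 213, 17, 16, 215] [487.2 220.9] [ 0.5537 -0.3388  0.098 ]
twinknob [280, 208, 16, 16, 190] [287.3 215.6] [0.575  0.0187 0.102 ]
```

View pics/crop1.png

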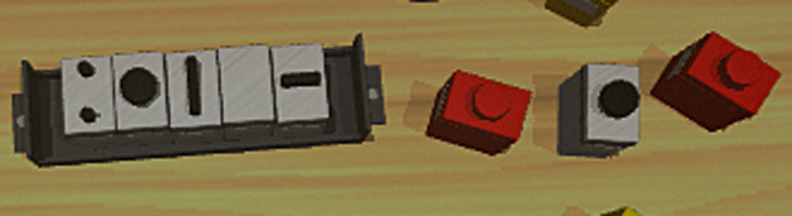

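The crop confirms it: new_box is the grey box with the black knob at full-image (485,222), and the twin is second from the left at (288,216). Next I'll refine lid corners, rack ends and knobs across the two views.

```bash
python3 - <<'E'
from h import *
T=cam('top');S=cam('side')
def big(C,cs,th,z):
    g=cv2.cvtColor(C[0],cv2.COLOR_BGR2HSV);r=g[cs[0]:cs[1],cs[2]:cs[3]]
    v=r[...,2];a=((r[...,1]<60)&(v>th)).astype(np.uint8)
    a=cv2.morphologyEx(a,cv2.MORPH_OPEN,np.ones((3,3)))
    c=max(cv2.findContours(a,0,2)[0],key=cv2.contourArea)
    w=np.array([ray(C,p[0]+cs[2],p[1]+cs[0],z)[:2]*1000 for p in cv2.convexHull(c)[:,0].astype(float)],np.float32)
    return cv2.minAreaRect(w)
for th in(150,165,180,195):
    print(th,'new',big(T,(200,250,460,505),th,.08),'\n  row',big(T,(180,250,245,385),th,.084))
def knob(C,cs):
    r=C[0][cs[0]:cs[1],cs[2]:cs[3]].max(2);n,l,s,ce=cv2.connectedComponentsWithStats((r<50).astype(np.uint8))
    return [(s[i].tolist(),(ce[i]+[cs[2],cs[0]])) for i in range(1,n) if s[i,4]>40]
kt,ks={},{}
kt['new']=knob(T,(211,232,476,497));ks['new']=knob(S,(288,310,418,442))
kt['twin']=knob(T,(205,228,278,299));ks['twin']=knob(S,(180,198,300,316))
for n in('new','twin'):
    a,b=kt[n][0],ks[n][0];P=[C[1]@np.c_[C[2],C[3]] for C in(T,S)]
    X=cv2.triangulatePoints(P[0],P[1],a[1].reshape(2,1),b[1].reshape(2,1)).ravel();print(n,a,b,(X[:3]/X[3]).round(4))
cv2.imwrite('pics/crop2.png',cv2.resize(T[0][185:260,228:396],None,fx=4.7,fy=4.7,interpolation=cv2.INTER_CUBIC))
E
```

```text
Traceback (most recent call last):
ValueError: max() iterable argument is empty
```

```bash
cat >> h.py <<'E'
def big(C,cs,th,z):
    g=cv2.cvtColor(C[0],cv2.COLOR_BGR2HSV);r=g[cs[0]:cs[1],cs[2]:cs[3]]
    a=((r[...,1]<60)&(r[...,2]>th)).astype(np.uint8)
    c=max(cv2.findContours(a,0,2)[0],key=cv2.contourArea,default=None)
    if c is None: return None
    w=np.array([ray(C,p[0]+cs[2],p[1]+cs[0],z)[:2]*1000 for p in cv2.convexHull(c)[:,0].astype(float)],np.float32)
    return np.round(np.hstack(cv2.minAreaRect(w)),1).tolist()
def knob(C,cs):
    r=C[0][cs[0]:cs[1],cs[2]:cs[3]].max(2);n,l,s,ce=cv2.connectedComponentsWithStats((r<50).astype(np.uint8))
    return [(s[i].tolist(),(ce[i]+[cs[2],cs[0]])) for i in range(1,n) if s[i,4]>40]
def tri(T,S,a,b):
    P=[C[1]@np.c_[C[2],C[3]] for C in(T,S)]
    X=cv2.triangulatePoints(P[0],P[1],np.reshape(a,(2,1)),np.reshape(b,(2,1))).ravel();return (X[:3]/X[3]).round(4)
E
python3 - <<'E'
from h import *
T=cam('top');S=cam('side')
for th in(110,125,140,155,165): print(th,'new',big(T,(200,250,460,505),th,.08),' row',big(T,(180,250,245,385),th,.084))
kt,ks={},{}
kt['new']=knob(T,(211,232,476,497));ks['new']=knob(S,(288,310,418,442))
kt['twin']=knob(T,(205,228,278,299));ks['twin']=knob(S,(180,198,300,316))
for n in('new','twin'):
    print(n,kt[n],ks[n])
    if kt[n] and ks[n]: print(tri(T,S,kt[n][0][1],ks[n][0][1]))
cv2.imwrite('pics/crop2.png',cv2.resize(T[0][185:260,228:396],None,fx=4.7,fy=4.7,interpolation=cv2.INTER_CUBIC))
E
```

```text
110 new [555.1, -340.9, 36.2, 58.8, 84.9]  row [575.3, 39.5, 58.9, 79.0, 2.7]
125 new [554.9, -341.1, 36.2, 58.1, 85.3]  row [578.1, -104.1, 58.6, 38.5, 2.7]
140 new [554.9, -340.9, 36.2, 57.3, 84.9]  row [578.5, -62.5, 57.6, 37.4, 2.4]
155 new [527.4, -347.6, 0.0, 0.0, 0.0]  row [569.4, -103.6, 35.1, 39.4, 88.1]
165 new None  row [547.0, 41.7, 0.0, 0.0, 0.0]
new [([4, 2, 16, 16, 200], array([487.48 , 220.895]))] []
twin [([2, 3, 16, 16, 185], array([287.35135135, 215.62702703]))] []
```

View pics/crop2.png

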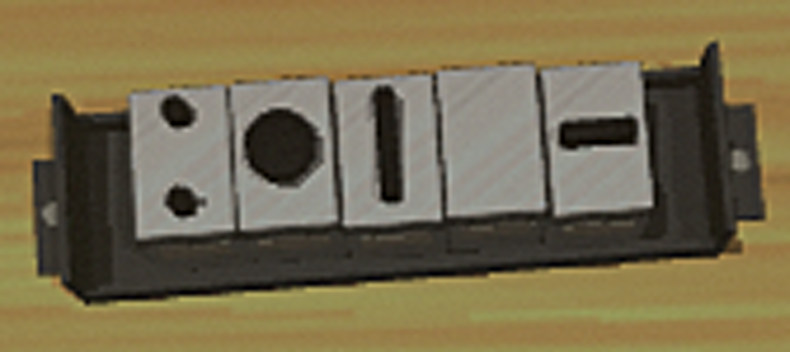

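```bash
python3 - <<'E'
from h import *
T=cam('top');S=cam('side')
f=lambda x,y,z: ray(T,228+x/4.7-.4,185+y/4.7-.4,z)[:2]
for nm,a,b,z in[('holes',(50,213),(740,160),.003),('nearbottom',(88,302),(722,254),0),('lidfar',(132,92),(640,63),.084),('lidnear',(138,240),(652,210),.084),('platetop far',(55,95),(712,45),.06),('edge b0',(132,92),(138,240),.084),('edge b5',(640,63),(652,210),.084),('edge12',(230,85),(236,233),.084),('edge23',(334,79),(340,226),.084)]:
    p,q=f(*a,z),f(*b,z);d=q-p;print(nm,p.round(4),q.round(4),'len',np.hypot(*d).round(4),'yaw',np.degrees(np.arctan2(d[0],-d[1])).round(2))
    
for n,c in(('new',(285,315,410,448)),('twin',(175,205,290,322))):
    r=S[0][c[0]:c[1],c[2]:c[3]].max(2)
    for th in(30,40,50):
        k,l,s,ce=cv2.connectedComponentsWithStats((r<th).astype(np.uint8));print(n,th,[(s[i].tolist(),(ce[i]+[c[2],c[0]]).round(1).tolist()) for i in range(1,k) if s[i,4]>15])
E
```

```text
holes [0.571  0.1273] [ 0.5841 -0.1699] len 0.2975 yaw 2.52
nearbottom [0.5321 0.1115] [ 0.544  -0.1606] len 0.2723 yaw 2.52
lidfar [0.6029 0.0789] [ 0.6074 -0.1222] len 0.2011 yaw 1.29
lidnear [0.5432 0.0769] [ 0.5484 -0.1242] len 0.2012 yaw 1.48
platetop far [0.6088 0.1142] [ 0.62   -0.1537] len 0.2681 yaw 2.4
edge b0 [0.6029 0.0789] [0.5432 0.0769] len 0.0597 yaw -88.15
edge b5 [ 0.6074 -0.1222] [ 0.5484 -0.1242] len 0.059 yaw -88.04
edge12 [0.6043 0.0398] [0.5447 0.0384] len 0.0596 yaw -88.57
edge23 [ 0.6053 -0.0014] [ 0.5461 -0.0025] len 0.0592 yaw -89.0
new 30 []
new 40 []
new 50 []
twin 30 []
twin 40 []
twin 50 []
```

```bash
python3 - <<'E'
from h import *
T=cam('top');S=cam('side')
for n,c,t,ref in(('new',(285,312,415,448),(487.4,220.9),60),('twin',(178,198,296,320),(287.35,215.6),60)):
    r=S[0][c[0]:c[1],c[2]:c[3]].max(2);print(np.percentile(r,[1,5,10,30,60]))
    for th in(60,70,80):
        k,l,s,ce=cv2.connectedComponentsWithStats((r<th).astype(np.uint8))
        for i in range(1,k):
            if s[i,4]>40: print(n,th,s[i].tolist(),tri(T,S,t,ce[i]+[c[2],c[0]]))
o=bot.get_obs();print(o['eef_pos'],o['tool_rot'])
E
```

```text
[ 58.  60.  61. 121. 167.]
new 70 [8, 8, 14, 13, 138] [ 0.5548 -0.3405  0.0949]
new 80 [8, 7, 14, 14, 155] [ 0.5548 -0.3406  0.0949]
[ 58.   59.   60.  105.7 164. ]
twin 70 [6, 5, 11, 10, 93] [0.5755 0.0187 0.1005]
twin 80 [6, 5, 11, 11, 105] [0.5756 0.0188 0.0996]
[0.13422101 0.48164512 0.23132508] [ 7.96385348e-01  6.04789532e-01 -3.93433753e-07 -1.77282557e-05]
```

```bash
cat >> h.py <<'E'
def yawof(o):
    x,y,z,w=o['tool_rot']; return np.degrees(np.arctan2(2*(x*y+z*w),1-2*(y*y+z*z)))
def st():
    o=bot.get_obs();print('t',round(o['clock'],2),np.round(o['eef_pos'],4),'yaw',yawof(o).round(2),'F',np.round(o['ft_force'],1),'w',round(o['grip_width'],4),'q',np.round(o['tool_rot'],4));return o
def plan(p,yaw,n,g):
    o=st();d=(np.array(p)-o['eef_pos'])/n;y0=yawof(o);dy=(yaw-y0+180)%360-180
    for i in range(n):
        a=np.radians(y0+dy*i/n);c,s=np.cos(a),np.sin(a)
        print(f"{g},{(d[0]*c+d[1]*s)/.06:.3f},{(d[0]*s-d[1]*c)/.06:.3f},{-d[2]/.06:.3f},{-dy/n:.2f},")
E
python3 -c "
from h import *
plan((.5755,.0188,.2),2.5,12,1)"
```

```text
t 0.55 [0.1342 0.4816 0.2313] yaw 74.43 F [-0.9  0.4  0.4] w 0.0858 q [ 0.7964  0.6048 -0.     -0.    ]
1,-0.455,0.763,0.044,5.99,
1,-0.373,0.806,0.044,5.99,
1,-0.286,0.841,0.044,5.99,
1,-0.197,0.866,0.044,5.99,
1,-0.105,0.882,0.044,5.99,
1,-0.013,0.888,0.044,5.99,
1,0.080,0.885,0.044,5.99,
1,0.172,0.871,0.044,5.99,
1,0.262,0.849,0.044,5.99,
1,0.349,0.817,0.044,5.99,
1,0.433,0.776,0.044,5.99,
1,0.511,0.726,0.044,5.99,
```

{"fn": "play_rows", "kwargs": {"deltas": [1, -0.455, 0.763, 0.044, 6, 1, -0.373, 0.806, 0.044, 6, 1, -0.286, 0.841, 0.044, 6, 1, -0.197, 0.866, 0.044, 6, 1, -0.105, 0.882, 0.044, 6, 1, -0.013, 0.888, 0.044, 6, 1, 0.08, 0.885, 0.044, 6, 1, 0.172, 0.871, 0.044, 6, 1, 0.262, 0.849, 0.044, 6, 1, 0.349, 0.817, 0.044, 6, 1, 0.433, 0.776, 0.044, 6, 1, 0.511, 0.726, 0.044, 6]}}

```text
clock: 2.05
eef_pos: [0.5813, 0.0018, 0.2005]
tool_rot: [1.0, 0.005, 0.004, -0.003]
ft_force: [1.0, 0.7, 0.2]
grip_width: 0.0852
```

```bash
python3 -c "
from h import *
plan((.5755,.0188,.14),2.5,4,1)"
```

```text
t 2.05 [0.5813 0.0018 0.2005] yaw 0.55 F [1.  0.7 0.2] w 0.0852 q [ 1.      0.0048  0.0041 -0.0034]
1,-0.024,-0.071,0.252,-0.49,
1,-0.023,-0.071,0.252,-0.49,
1,-0.022,-0.071,0.252,-0.49,
1,-0.022,-0.072,0.252,-0.49,
```

{"fn": "play_rows", "kwargs": {"deltas": [1, -0.024, -0.071, 0.25, -0.5, 1, -0.023, -0.071, 0.25, -0.5, 1, -0.022, -0.07, 0.25, -0.5, 1, -0.022, -0.07, 0.25, -0.5, 1, 0, 0, 0, 0, 1, 0, 0, 0, 0]}}

```text
clock: 2.8
eef_pos: [0.5753, 0.0182, 0.1365]
tool_rot: [1.0, 0.022, 0.003, -0.004]
ft_force: [0.7, 0.0, -0.1]
grip_width: 0.0855
```

```bash
python3 -c "
from h import *
plan((.5755,.0188,.034),2.5,6,1)"
```

```text
t 2.8 [0.5753 0.0182 0.1365] yaw 2.5 F [ 0.7  0.  -0.1] w 0.0855 q [ 0.9998  0.0218  0.0026 -0.0036]
1,0.001,-0.002,0.285,0.00,
1,0.001,-0.002,0.285,0.00,
1,0.001,-0.002,0.285,0.00,
1,0.001,-0.002,0.285,0.00,
1,0.001,-0.002,0.285,0.00,
1,0.001,-0.002,0.285,0.00,
```

{"fn": "play_rows", "kwargs": {"deltas": [1, 0, 0, 0.28, 0, 1, 0, 0, 0.28, 0, 1, 0, 0, 0.28, 0, 1, 0, 0, 0.28, 0, 1, 0, 0, 0.28, 0, 1, 0, 0, 0.18, 0, 1, 0, 0, 0, 0]}}

```text
clock: 3.68
eef_pos: [0.5808, 0.0198, 0.0461]
tool_rot: [1.0, 0.023, 0.009, -0.004]
ft_force: [-0.2, -0.1, -0.2]
grip_width: 0.0856
```

```bash
python3 -c "
from h import *
plan((.5755,.0188,.036),2.5,1,1)"
```

```text
t 3.67 [0.5808 0.0198 0.0461] yaw 2.58 F [-0.2 -0.1 -0.2] w 0.0856 q [ 0.9997  0.0226  0.0089 -0.0037]
1,-0.089,0.013,0.168,0.08,
```

```bash
cat >> h.py <<'E'
from scipy.spatial.transform import Rotation as Ro
def plan(p,yaw,n,g):
    o=st();d=(np.array(p)-o['eef_pos'])/n;y0=yawof(o);dy=(yaw-y0+180)%360-180
    R0=Ro.from_quat(o['tool_rot']);tz=R0.as_matrix()[:,2];print('tilt deg',np.degrees(tz[:2]).round(2))
    for i in range(n):
        v=Ro.from_euler('z',dy*i/n,degrees=True)*R0
        q=v.inv().apply(d)/.06
        print(f"{g},{q[0]:.3f},{q[1]:.3f},{q[2]:.3f},{-dy/n:.2f},")
E
python3 -c "
from h import *
plan((.5755,.0188,.036),2.5,2,1)"
```

```text
t 3.67 [0.5808 0.0198 0.0461] yaw 2.58 F [-0.2 -0.1 -0.2] w 0.0856 q [ 0.9997  0.0226  0.0089 -0.0037]
tilt deg [1.01 0.45]
1,-0.046,0.007,0.083,0.04,
1,-0.046,0.007,0.083,0.04,
```

{"fn": "play_rows", "kwargs": {"deltas": [1, -0.046, 0.007, 0.083, 0, 1, -0.046, 0.007, 0.083, 0, 1, 0, 0, 0, 0]}}

```text
clock: 4.05
eef_pos: [0.5763, 0.0188, 0.0371]
tool_rot: [1.0, 0.023, 0.01, -0.004]
ft_force: [0.6, 0.8, 0.5]
grip_width: 0.0853
```

```bash
python3 -c "
from h import *
plan((.5755,.0188,.036),2.5,1,1)"
```

```text
t 4.05 [0.5763 0.0188 0.0371] yaw 2.58 F [0.6 0.8 0.5] w 0.0853 q [ 0.9997  0.0226  0.0103 -0.0037]
tilt deg [1.17 0.45]
1,-0.014,-0.001,0.019,0.08,
```

{"fn": "play_rows", "kwargs": {"deltas": [0, 0, 0, 0.02, 0, 0, 0, 0, 0, 0, 0, 0, 0, 0, 0, 0, 0, 0, 0, 0, 0, 0, 0, 0, 0]}}

```text
clock: 4.68
eef_pos: [0.577, 0.0188, 0.0366]
tool_rot: [1.0, 0.023, 0.011, -0.004]
ft_force: [-0.0, 0.6, 0.0]
grip_width: 0.0596
```

```bash
python3 -c "
from h import *
plan((.5755,.0488,.036),2.5,1,0)"
```

```text
t 4.67 [0.577  0.0188 0.0366] yaw 2.58 F [-0.   0.6  0. ] w 0.0596 q [ 0.9997  0.0226  0.0111 -0.0037]
tilt deg [1.26 0.45]
0,-0.003,-0.501,0.013,0.08,
```

{"fn": "play_rows", "kwargs": {"deltas": [0, 0, -0.09, 0, 0, 0, 0, -0.09, 0, 0, 0, 0, -0.09, 0, 0, 0, 0, -0.09, 0, 0, 0, 0, -0.09, 0, 0, 0, 0, 0, 0, 0]}}

```text
clock: 5.42
eef_pos: [0.5756, 0.046, 0.0366]
tool_rot: [1.0, 0.022, 0.011, -0.002]
ft_force: [-0.2, -0.8, -0.6]
grip_width: 0.0593
```

```bash
python3 -c "
from h import *
plan((.5755,.047,.036),2.5,1,0)"
```

```text
t 5.42 [0.5756 0.046  0.0366] yaw 2.52 F [-0.2 -0.8 -0.6] w 0.0593 q [ 0.9997  0.022   0.0109 -0.0019]
tilt deg [1.25 0.25]
0,-0.002,-0.017,0.009,0.02,
```

{"fn": "play_rows", "kwargs": {"deltas": [1, 0, 0, 0, 0, 1, 0, 0, 0, 0, 1, 0, 0, 0, 0, 1, 0, 0, 0, 0]}}

```text
clock: 5.92
eef_pos: [0.5758, 0.0478, 0.0368]
tool_rot: [1.0, 0.023, 0.011, -0.004]
ft_force: [0.4, 0.6, -0.2]
grip_width: 0.0854
```

```bash
python3 - <<'E'
from h import *
plan((.5775,-.0228,.040),2.5,4,1)
T=cam('top');cv2.imwrite('pics/t3.png',cv2.resize(T[0][150:300,200:420],None,fx=3.5,fy=3.5))
E
```

```text
t 5.92 [0.5758 0.0478 0.0368] yaw 2.6 F [ 0.4  0.6 -0.2] w 0.0854 q [ 0.9997  0.0227  0.0111 -0.0036]
tilt deg [1.27 0.44]
1,-0.006,0.294,-0.016,0.02,
1,-0.006,0.294,-0.016,0.02,
1,-0.006,0.294,-0.016,0.02,
1,-0.005,0.294,-0.016,0.02,
```

View pics/t3.png

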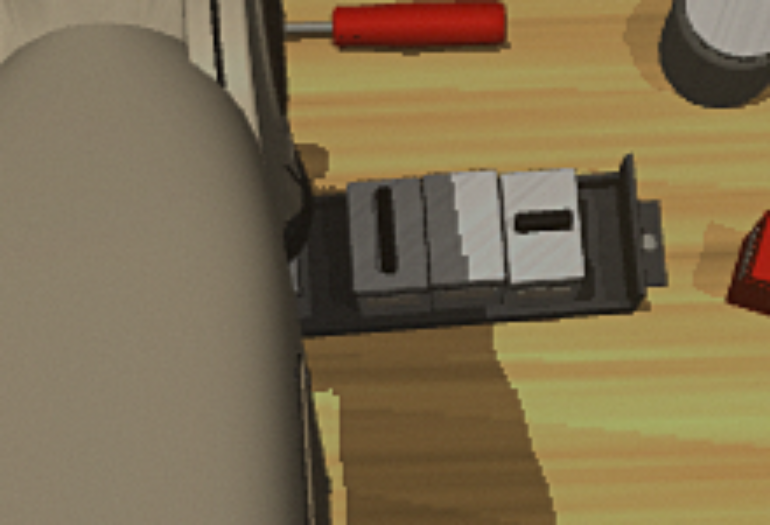

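Long (310,217), flat and cross stayed in place and a gap has opened to the left of long. The arm hides the twin and studs.

{"fn": "play_rows", "kwargs": {"deltas": [1, -0.006, 0.294, -0.016, 0, 1, -0.006, 0.294, -0.016, 0, 1, -0.006, 0.294, -0.016, 0, 1, -0.006, 0.28, -0.016, 0, 1, 0, 0, 0, 0, 1, 0, 0, 0, 0]}}

```text
clock: 6.72
eef_pos: [0.5775, -0.029, 0.0405]
tool_rot: [1.0, 0.021, 0.011, -0.003]
ft_force: [0.4, -0.6, 0.6]
grip_width: 0.0853
```

```bash
python3 -c "
from h import *
plan((.5772,-.0228,.036),2.5,1,1)"
```

```text
t 6.72 [ 0.5775 -0.029   0.0405] yaw 2.41 F [ 0.4 -0.6  0.6] w 0.0853 q [ 0.9997  0.021   0.0113 -0.0035]
tilt deg [1.29 0.42]
1,-0.002,-0.103,0.076,-0.09,
```

{"fn": "play_rows", "kwargs": {"deltas": [1, 0, -0.1, 0.06, 0, 0, 0, 0, 0, 0, 0, 0, 0, 0, 0, 0, 0, 0, 0, 0, 0, 0, 0, 0, 0, 0, 0, 0, 0, 0]}}

```text
clock: 7.48
eef_pos: [0.5775, -0.0211, 0.0371]
tool_rot: [1.0, 0.023, 0.011, -0.003]
ft_force: [0.7, -0.9, 1.8]
grip_width: 0.0593
```

```bash
python3 -c "
from h import *
plan((.5785,-.0498,.036),2.5,5,0)"
```

```text
t 7.47 [ 0.5775 -0.0211  0.0371] yaw 2.59 F [ 0.7 -0.9  1.8] w 0.0593 q [ 0.9997  0.0226  0.0114 -0.0029]
tilt deg [1.3  0.36]
0,-0.001,0.096,0.003,0.02,
0,-0.001,0.096,0.003,0.02,
0,-0.001,0.096,0.003,0.02,
0,-0.001,0.096,0.003,0.02,
0,-0.001,0.096,0.003,0.02,
```

{"fn": "play_rows", "kwargs": {"deltas": [0, 0, 0.09, 0, 0, 0, 0, 0.09, 0, 0, 0, 0, 0.09, 0, 0, 0, 0, 0.09, 0, 0, 0, 0, 0.09, 0, 0, 0, 0, 0, 0, 0]}}

```text
clock: 8.22
eef_pos: [0.5785, -0.0366, 0.0375]
tool_rot: [0.999, 0.027, 0.012, -0.016]
ft_force: [1.1, -0.9, -0.6]
grip_width: 0.0594
```

{"fn": "play_rows", "kwargs": {"deltas": [1, 0, 0, 0, 0, 1, 0, 0, 0, 0, 1, 0, 0, 0, 0]}}

```text
clock: 8.6
eef_pos: [0.5783, -0.0376, 0.0371]
tool_rot: [0.999, 0.027, 0.011, -0.015]
ft_force: [0.2, 0.1, 1.0]
grip_width: 0.0858
```

```bash
python3 -c "
from h import *
plan((.5785,-.0498,.19),2.5,4,1)"
```

```text
t 8.6 [ 0.5783 -0.0376  0.0371] yaw 3.02 F [0.2 0.1 1. ] w 0.0858 q [ 0.9995  0.0265  0.0114 -0.0152]
tilt deg [1.26 1.78]
1,0.013,0.032,-0.638,0.13,
1,0.013,0.032,-0.638,0.13,
1,0.013,0.032,-0.638,0.13,
1,0.013,0.032,-0.638,0.13,
```

The push came up short (16 mm) and the tool tilted, so I'll look.

```bash
python3 - <<'E'
from h import *
T=cam('top');S=cam('side')
a=cv2.resize(T[0][170:270,220:420],(800,400));b=cv2.resize(S[0][150:290,240:420],(800,622))
cv2.imwrite('pics/t4.png',np.vstack([cv2.resize(a,(600,300)),cv2.resize(b,(600,300))]))
E
```

```text
(no output)
```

View pics/t4.png

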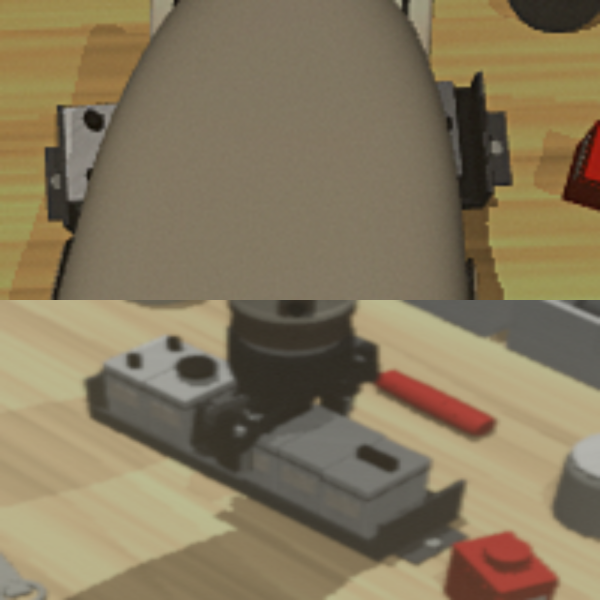

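{"fn": "play_rows", "kwargs": {"deltas": [0, 0, 0, 0, 0, 0, 0, 0, 0, 0, 0, 0, 0, 0, 0, 0, 0, 0, 0, 0, 0, 0, 0.12, 0, 0, 0, 0, 0.12, 0, 0]}}

```text
clock: 9.45
eef_pos: [0.5794, -0.0466, 0.0378]
tool_rot: [0.999, 0.029, 0.012, -0.021]
ft_force: [-0.6, 7.5, 3.5]
grip_width: 0.0594
```

```bash
python3 -c "
from h import *
plan((.5785,-.0498,.19),2.5,4,1)"
```

```text
t 9.45 [ 0.5794 -0.0466  0.0378] yaw 3.24 F [-0.6  7.5  3.5] w 0.0594 q [ 0.9993  0.0285  0.012  -0.021 ]
tilt deg [1.31 2.44]
1,0.012,-0.013,-0.634,0.19,
1,0.012,-0.013,-0.634,0.19,
1,0.012,-0.013,-0.634,0.19,
1,0.012,-0.013,-0.634,0.19,
```

{"fn": "play_rows", "kwargs": {"deltas": [1, 0, 0, 0, 0, 1, 0, 0, 0, 0, 1, 0, 0, 0, 0, 1, 0.01, -0.01, -0.64, 0, 1, 0.01, -0.01, -0.64, 0, 1, 0.01, -0.01, -0.64, 0, 1, 0.01, -0.01, -0.64, 0, 1, 0, 0, 0, 0]}}

```text
clock: 10.45
eef_pos: [0.5773, -0.0518, 0.1942]
tool_rot: [0.999, 0.028, 0.01, -0.02]
ft_force: [0.4, -0.2, -0.5]
grip_width: 0.0857
```

```bash
python3 -c "
from h import *
plan((.555,-.3407,.19),-5.1,7,1)"
```

```text
t 10.45 [ 0.5773 -0.0518  0.1942] yaw 3.18 F [ 0.4 -0.2 -0.5] w 0.0857 q [ 0.9994  0.028   0.0104 -0.0197]
tilt deg [1.13 2.29]
1,-0.091,0.684,-0.019,1.18,
1,-0.077,0.685,-0.018,1.18,
1,-0.063,0.687,-0.018,1.18,
1,-0.049,0.688,-0.018,1.18,
1,-0.035,0.689,-0.017,1.18,
1,-0.021,0.689,-0.017,1.18,
1,-0.006,0.690,-0.017,1.18,
```

{"fn": "play_rows", "kwargs": {"deltas": [1, -0.09, 0.684, -0.02, 1.2, 1, -0.077, 0.685, -0.02, 1.2, 1, -0.063, 0.687, -0.02, 1.2, 1, -0.05, 0.688, -0.02, 1.2, 1, -0.035, 0.689, -0.02, 1.2, 1, -0.02, 0.689, -0.02, 1.2, 1, 0, 0.6, -0.02, 1.2, 1, 0, 0, 0, 0, 1, 0, 0, 0, 0]}}

```text
clock: 11.58
eef_pos: [0.5503, -0.3414, 0.178]
tool_rot: [0.999, -0.047, 0.001, -0.024]
ft_force: [0.8, 0.2, -0.0]
grip_width: 0.0854
```

```bash
python3 - <<'E'
from h import *
plan((.555,-.3407,.12),-5.1,2,1)
T=cam('top');S=cam('side')
a=T[0][185:260,228:396];cv2.imwrite('pics/t5.png',cv2.resize(a,None,fx=4.7,fy=4.7,interpolation=cv2.INTER_CUBIC))
E
```

```text
t 11.57 [ 0.5503 -0.3414  0.178 ] yaw -5.35 F [ 0.8  0.2 -0. ] w 0.0854 q [ 0.9986 -0.0466  0.0012 -0.0236]
tilt deg [0.26 2.69]
1,0.039,0.013,0.483,-0.12,
1,0.039,0.014,0.483,-0.12,
```

View pics/t5.png

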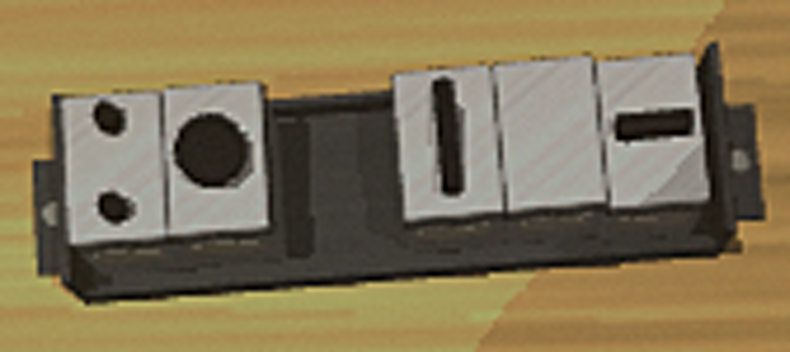

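Crop: studs and twin are at the left end, long/flat/cross at the right end, all upright. The gap runs from (266,155) to (398,148), about 52 mm.

```bash
python3 - <<'E'
from h import *
T=cam('top')
f=lambda x,y,z: ray(T,228+x/4.7-.4,185+y/4.7-.4,z)[:2]
for p in[(263,83),(270,228),(393,75),(404,220)]: print(f(*p,.084).round(4))
E
```

```text
[0.6047 0.0267]
[0.5463 0.025 ]
[ 0.6061 -0.0248]
[ 0.5477 -0.0276]
```

{"fn": "play_rows", "kwargs": {"deltas": [1, 0.04, 0.013, 0.48, 0, 1, 0.04, 0.013, 0.48, 0, 1, 0, 0, 0, 0]}}

```text
clock: 12.1
eef_pos: [0.5577, -0.337, 0.122]
tool_rot: [0.999, -0.043, 0.003, -0.023]
ft_force: [0.3, 0.4, -0.0]
grip_width: 0.0858
```

```bash
python3 -c "
from h import *
plan((.555,-.3407,.036),-5.1,4,1)"
```

```text
t 12.1 [ 0.5577 -0.337   0.122 ] yaw -4.97 F [ 0.3  0.4 -0. ] w 0.0858 q [ 0.9988 -0.0433  0.003  -0.0225]
tilt deg [0.46 2.56]
1,-0.011,0.033,0.357,0.03,
1,-0.011,0.033,0.357,0.03,
1,-0.011,0.033,0.357,0.03,
1,-0.011,0.033,0.357,0.03,
```

{"fn": "play_rows", "kwargs": {"deltas": [1, -0.012, 0.035, 0.34, 0, 1, -0.012, 0.035, 0.34, 0, 1, -0.012, 0.035, 0.34, 0, 1, -0.012, 0.035, 0.25, 0, 1, 0, 0, 0, 0]}}

```text
clock: 12.72
eef_pos: [0.5597, -0.3409, 0.0521]
tool_rot: [0.999, -0.041, 0.008, -0.02]
ft_force: [-0.1, -0.4, 0.0]
grip_width: 0.0853
```

```bash
python3 -c "
from h import *
plan((.555,-.3407,.036),-5.1,1,1)"
```

```text
t 12.72 [ 0.5597 -0.3409  0.0521] yaw -4.67 F [-0.1 -0.4  0. ] w 0.0853 q [ 0.9989 -0.0406  0.0079 -0.0198]
tilt deg [1.   2.23]
1,-0.083,0.013,0.267,0.43,
```

{"fn": "play_rows", "kwargs": {"deltas": [1, -0.045, 0.005, 0.13, 0.2, 1, -0.045, 0.005, 0.13, 0.2, 1, 0, 0, 0, 0]}}

```text
clock: 13.1
eef_pos: [0.5556, -0.341, 0.038]
tool_rot: [0.999, -0.044, 0.01, -0.019]
ft_force: [0.6, 0.2, -0.3]
grip_width: 0.0857
```

```bash
python3 -c "
from h import *
plan((.555,-.3405,.036),-5.1,1,1)"
```

```text
t 13.1 [ 0.5556 -0.341   0.038 ] yaw -5.08 F [ 0.6  0.2 -0.3] w 0.0857 q [ 0.9988 -0.0441  0.0095 -0.0189]
tilt deg [1.19 2.12]
1,-0.012,-0.006,0.033,0.02,
```

Close, then lift.

{"fn": "play_rows", "kwargs": {"deltas": [0, 0, 0, 0, 0, 0, 0, 0, 0, 0, 0, 0, 0, 0, 0, 0, 0, 0, 0, 0, 0, 0, 0, 0, 0, 0, 0, 0, -0.3, 0, 0, 0, 0, -0.4, 0, 0, 0, 0, -0.5, 0, 0, 0, 0, -0.5, 0, 0, 0, 0, -0.5, 0, 0, 0, 0, 0, 0]}}

```text
clock: 14.48
eef_pos: [0.5526, -0.3463, 0.1785]
tool_rot: [0.999, -0.044, 0.01, -0.018]
ft_force: [-0.5, -0.4, -1.6]
grip_width: 0.0596
```

```bash
python3 -c "
from h import *
plan((.5757,.0015,.18),2.5,8,0)"
```

```text
t 14.47 [ 0.5526 -0.3463  0.1785] yaw -5.08 F [-0.5 -0.4 -1.6] w 0.0596 q [ 0.9988 -0.0442  0.0101 -0.0185]
tilt deg [1.25 2.06]
0,-0.016,-0.726,0.024,-0.95,
0,-0.004,-0.726,0.024,-0.95,
0,0.008,-0.726,0.025,-0.95,
0,0.020,-0.725,0.025,-0.95,
0,0.032,-0.725,0.025,-0.95,
0,0.044,-0.724,0.025,-0.95,
0,0.056,-0.724,0.025,-0.95,
0,0.068,-0.722,0.026,-0.95,
```

{"fn": "play_rows", "kwargs": {"deltas": [0, -0.01, -0.6, 0.02, -0.8, 0, 0, -0.6, 0.02, -0.8, 0, 0.01, -0.6, 0.02, -0.8, 0, 0.02, -0.6, 0.02, -0.8, 0, 0.025, -0.6, 0.02, -0.8, 0, 0.03, -0.6, 0.02, -0.8, 0, 0.04, -0.6, 0.02, -0.8, 0, 0.05, -0.6, 0.02, -0.8, 0, 0.06, -0.5, 0.02, -0.8, 0, 0.04, -0.3, 0.02, -0.4, 0, 0, 0, 0, 0, 0, 0, 0, 0, 0]}}

```text
clock: 15.98
eef_pos: [0.5703, 0.0003, 0.1655]
tool_rot: [1.0, 0.023, 0.001, -0.02]
ft_force: [0.1, 0.2, -2.8]
grip_width: 0.0593
```

```bash
python3 - <<'E'
from h import *
plan((.5760,.002,.16),2.5,2,0)
S=cam('side');cv2.imwrite('pics/s6.png',cv2.resize(S[0][110:290,220:440],(770,600)))
E
```

```text
t 15.97 [5.703e-01 3.000e-04 1.655e-01] yaw 2.61 F [ 0.1  0.2 -2.8] w 0.0593 q [ 9.995e-01  2.280e-02  8.000e-04 -1.970e-02]
tilt deg [0.04 2.25]
0,0.048,-0.010,0.046,0.05,
0,0.048,-0.010,0.046,0.05,
```

View pics/s6.png

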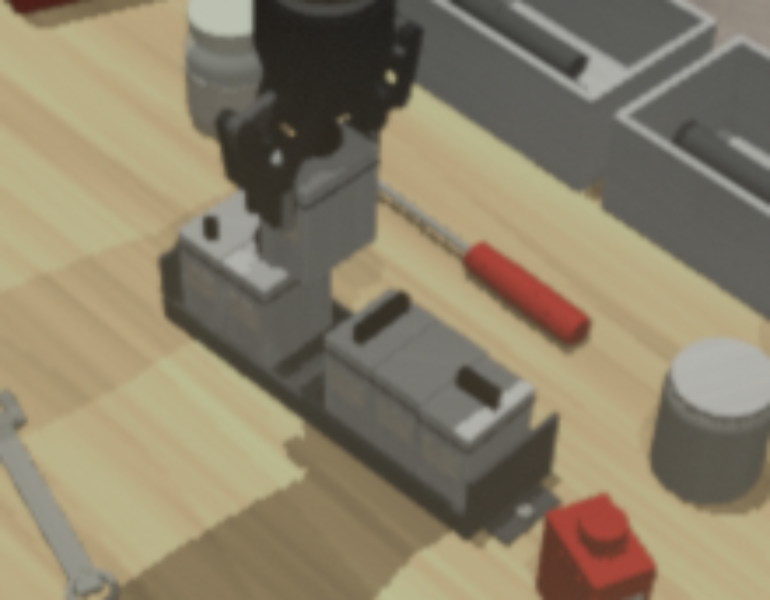

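```bash
python3 - <<'E'
from h import *
o=bot.get_obs();S=cam('side');p=o['eef_pos'];a=np.radians(2.6)
for sx,sy in((1,-1),(-1,-1),(-1,1)):
  for dz in(-.038,.042):
    q=p+np.array([np.cos(a)*.03*sx-np.sin(a)*.02*sy,np.sin(a)*.03*sx+np.cos(a)*.02*sy,dz]);u=proj(S,q);print(sx,sy,dz,((u-[220,110])*[3.5,3.333]).round(0))
E
```

```text
1 -1 -0.038 [378. 240.]
1 -1 0.042 [380. 146.]
-1 -1 -0.038 [306. 289.]
-1 -1 0.042 [305. 195.]
-1 1 -0.038 [259. 256.]
-1 1 0.042 [255. 162.]
```

{"fn": "play_rows", "kwargs": {"deltas": [0, 0.05, -0.005, 0.17, 0, 0, 0.05, -0.005, 0.17, 0, 0, 0, 0, 0, 0]}}

```text
clock: 16.45
eef_pos: [0.5768, -0.0003, 0.1435]
tool_rot: [1.0, 0.021, 0.001, -0.02]
ft_force: [-0.1, 0.7, -1.9]
grip_width: 0.0596
```

```bash
python3 -c "
from h import *
plan((.5760,.001,.10),2.5,3,0)"
```

```text
t 16.45 [ 5.768e-01 -3.000e-04  1.435e-01] yaw 2.38 F [-0.1  0.7 -1.9] w 0.0596 q [ 9.996e-01  2.080e-02  8.000e-04 -1.960e-02]
tilt deg [0.05 2.25]
0,-0.004,0.002,0.242,-0.04,
0,-0.004,0.002,0.242,-0.04,
0,-0.004,0.002,0.242,-0.04,
```

{"fn": "play_rows", "kwargs": {"deltas": [0, -0.01, 0, 0.24, 0, 0, -0.01, 0, 0.24, 0, 0, -0.01, 0, 0.2, 0, 0, 0, 0, 0, 0]}}

```text
clock: 16.95
eef_pos: [0.574, 0.0013, 0.0988]
tool_rot: [1.0, 0.021, -0.0, -0.02]
ft_force: [0.2, 0.3, -2.2]
grip_width: 0.0594
```

```bash
python3 - <<'E'
from h import *
plan((.5760,.001,.060),2.5,3,0)
S=cam('side');cv2.imwrite('pics/s7.png',cv2.resize(S[0][130:270,240:420],(770,600)))
E
```

```text
t 16.95 [0.574  0.0013 0.0988] yaw 2.37 F [ 0.2  0.3 -2.2] w 0.0594 q [ 9.996e-01  2.070e-02 -3.000e-04 -1.970e-02]
tilt deg [-0.08  2.25]
0,0.011,0.010,0.215,-0.04,
0,0.011,0.010,0.215,-0.04,
0,0.011,0.010,0.215,-0.04,
```

View pics/s7.png

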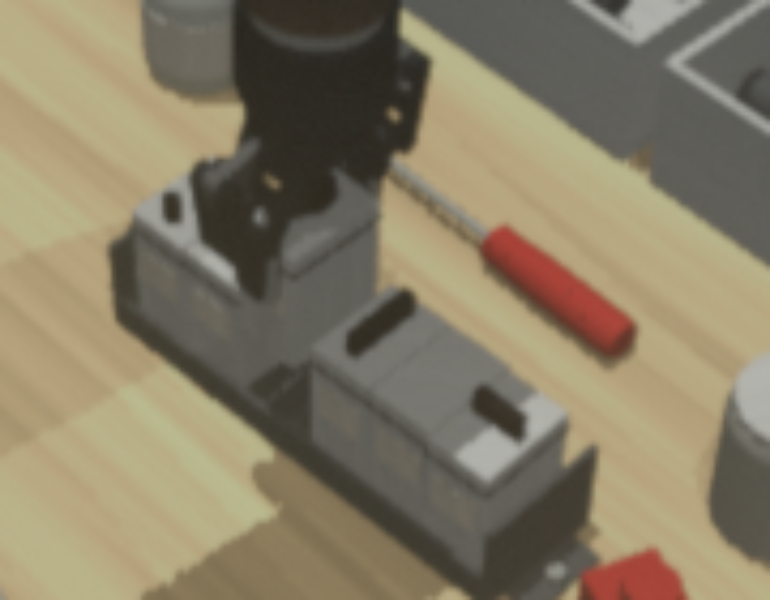

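The box is in the gap, its lid corner at (378,214), with no contact force. I'll keep lowering.

{"fn": "play_rows", "kwargs": {"deltas": [0, 0.012, 0, 0.22, 0, 0, 0.012, 0, 0.2, 0, 0, 0.01, 0, 0.16, 0, 0, 0, 0, 0, 0]}}

```text
clock: 17.5
eef_pos: [0.5774, 0.0029, 0.0629]
tool_rot: [1.0, 0.021, 0.001, -0.02]
ft_force: [-0.5, -0.1, -2.0]
grip_width: 0.0595
```

```bash
python3 -c "
from h import *
plan((.5760,.001,.046),2.5,3,0)"
```

```text
t 17.5 [0.5774 0.0029 0.0629] yaw 2.38 F [-0.5 -0.1 -2. ] w 0.0595 q [ 0.9996  0.0208  0.0011 -0.0196]
tilt deg [0.08 2.25]
0,-0.008,0.014,0.093,-0.04,
0,-0.008,0.014,0.093,-0.04,
0,-0.008,0.014,0.093,-0.04,
```

{"fn": "play_rows", "kwargs": {"deltas": [0, -0.008, 0.014, 0.1, 0, 0, -0.008, 0.014, 0.1, 0, 0, 0, 0.01, 0.08, 0, 0, 0, 0, 0, 0]}}

```text
clock: 18.0
eef_pos: [0.577, 0.001, 0.0454]
tool_rot: [1.0, 0.021, 0.002, -0.02]
ft_force: [-0.6, -1.0, -1.5]
grip_width: 0.0595
```

```bash
python3 -c "
from h import *
plan((.5760,.001,.042),2.5,3,0)"
```

```text
t 18.0 [0.577  0.001  0.0454] yaw 2.37 F [-0.6 -1.  -1.5] w 0.0595 q [ 0.9996  0.0208  0.0016 -0.0196]
tilt deg [0.14 2.25]
0,-0.006,0.000,0.019,-0.04,
0,-0.006,0.000,0.019,-0.04,
0,-0.006,0.000,0.019,-0.04,
```

{"fn": "play_rows", "kwargs": {"deltas": [0, 0, 0, 0.03, 0, 0, 0, 0, 0.03, 0]}}

```text
clock: 18.25
eef_pos: [0.5774, 0.0011, 0.0424]
tool_rot: [1.0, 0.021, 0.002, -0.02]
ft_force: [-3.7, -0.7, 7.6]
grip_width: 0.0596
```

{"fn": "play_rows", "kwargs": {"deltas": [0, 0, 0, 0.03, 0]}}

```text
clock: 18.38
eef_pos: [0.5774, 0.0011, 0.0423]
tool_rot: [1.0, 0.021, 0.002, -0.02]
ft_force: [-6.0, -0.6, 14.3]
grip_width: 0.0596
```

On the floor (contact at the expected height). Next I'll relieve the pressure, slide about 3.5 mm toward the twin, release and rise.

{"fn": "play_rows", "kwargs": {"deltas": [0, 0, 0, 0, 0, 0, 0, -0.06, 0, 0, 0, 0, 0, 0, 0]}}

```text
clock: 18.75
eef_pos: [0.5777, 0.005, 0.0429]
tool_rot: [1.0, 0.021, 0.003, -0.02]
ft_force: [-0.2, -0.4, -1.7]
grip_width: 0.0593
```

{"fn": "play_rows", "kwargs": {"deltas": [1, 0, 0, 0, 0, 1, 0, 0, 0, 0, 1, 0, 0, 0, 0, 1, 0, 0, -0.3, 0, 1, 0, 0.02, -0.6, 0, 1, 0, 0.02, -0.7, 0, 1, 0, 0.02, -0.7, 0]}}

```text
clock: 19.62
eef_pos: [0.5749, -0.004, 0.1805]
tool_rot: [1.0, 0.021, -0.001, -0.02]
ft_force: [1.6, -0.3, 0.4]
grip_width: 0.0853
```

{"fn": "play_rows", "kwargs": {"deltas": [1, 0, -0.8, 0, 0, 1, 0, -0.8, 0, 0, 1, 0, -0.8, 0, 0, 1, 0, -0.8, 0, 0, 1, 0, -0.8, 0, 0, 1, 0, -0.6, 0, 0, 1, 0, 0, 0, 0]}}

```text
clock: 20.5
eef_pos: [0.5684, 0.2787, 0.1987]
tool_rot: [1.0, 0.019, 0.007, -0.02]
ft_force: [0.1, -0.4, -0.1]
grip_width: 0.0853
```

```bash
python3 - <<'E'
from h import *
st();T=cam('top');S=cam('side')
a=cv2.resize(T[0][185:260,228:396],(672,300),interpolation=cv2.INTER_CUBIC);b=cv2.resize(S[0][150:290,240:420],(386,300))
cv2.imwrite('pics/f8.png',np.vstack([a,np.hstack([b,np.zeros((300,286,3),np.uint8)])]))
cv2.imwrite('pics/full9.png',T[0])
E
```

```text
t 20.5 [0.5684 0.2787 0.1987] yaw 2.11 F [ 0.1 -0.4 -0.1] w 0.0853 q [ 0.9996  0.0186  0.0068 -0.0205]
```

View pics/f8.png

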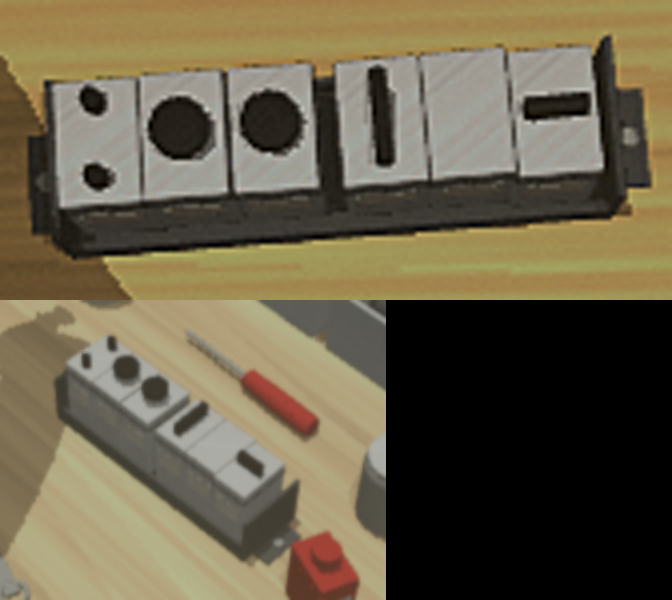

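View pics/full9.png

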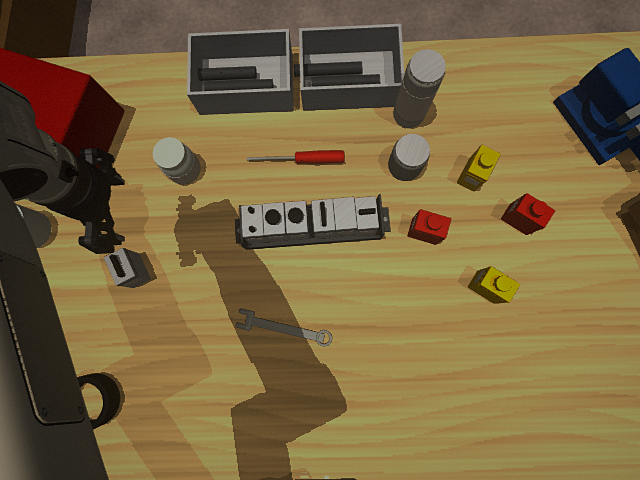

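The row now reads studs, twin (181,128), new_box (272,122), long, flat, cross. All stand upright and in line, with new_box about 1 mm from the twin. In the full frame the spare, wrench, screwdriver, tin, jar and look-alikes are where they were, and the gripper is clear of everything.

```bash
python3 -c "
from h import *
print(ticket.job_done())"
```

```text
the job is handed in; nothing more can be done
None
```

The round-knob box is in the rack, upright and about 1 mm from its twin, on the twin's right in the top view. I handed the job in at about 20.5 s.

**What I did:** I gripped the twin and slid it and the studs box about 27 mm towards +y. I then slid the long, flat and cross boxes about 25 mm towards −y, which opened a gap of about 52 mm. I lowered the new box until it touched the floor at the expected height (14 N contact), slid it about 4 mm towards the twin, then released and moved clear.

**Last checks:** In the final pictures all six boxes stand in line in the rack. The spare box, wrench, screwdriver, tin, jar and look-alikes appear where they were at the start.

**What went differently:**
- The −y slide stopped short at 16 mm the first time and needed a second push.
- The tool picked up a lean of about 2° during the slides. The box still ended upright.
- A gap of about 8 mm remains between the new box and the long box.

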